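# Bed a board carrier in its jig and jam the slide stop with the locknut

## Task

On the test jig, slide the flat steel stop along its guides by its fin so that it pushes the circuit board carrier fully home against the jig's end stop, and leave it touching the carrier. Then run the big hex nut down its stud (clockwise seen from above) until you feel it meet the stop, and nip it up by 15 to 25 degrees more, so that the stop is jammed but not strained. Push gently, and leave the other things on the bench alone.

Things in the scene. Friction and masses are not known exactly. Their poses are not given: they have to be found in the camera images.
- jig: The fixed jig: aluminium plate 345 x 130 x 16 mm. Origin on its stud's axis at bench level; x points along the slide to the end stop, z up. The fixed threaded stud, 18 mm thick, reaches 70 mm above the bench. Low guides beside the stop (7 mm above the plate, y = +-26 to 38 mm) and the carrier (8 mm). The end stop stands 38 mm above the bench, near face at x = 165 mm.
- stop: The loose flat steel stop (0.28 to 0.44 kg) on the jig, 50 mm wide, 8 mm thick, top face 24 mm above the bench, slotted round the stud, with 1 mm play in its guides. Origin under it; x towards the end stop, z up. It starts 22 to 36 mm short of its final place, where its origin is about over the jig's.
- stop_fin (a point): Centre of the stop's upright fin, 39 mm above the bench; axes as the stop. The fin is 26 mm long (x), 12 mm thick (y) and 30 mm high, its top 54 mm above the bench. Grip it across the 12 mm and slide the stop along +x. It is 95 mm behind the stop's origin.
- stop_nose (a point): Middle of the stop's front edge, 20 mm above the bench, 155.5 mm ahead of stop_fin; axes as the stop. This edge pushes the carrier.
- carrier: The loose board carrier (0.15 to 0.31 kg): black tray 104 (x, along the slide) x 90 x 9 mm with a green circuit board on top, lying flat on the jig. Origin under its centre, 16 mm above the bench, x towards the end stop.
- carrier_center (a point): Centre of the carrier tray, 20 mm above the bench; axes as the carrier. It starts 6 to 16 mm short of home; home, its front edge is against the end stop and this point is at x = 113 mm in the jig's frame. It slides with plain friction (1 to 3 N) until it is home.
- nut: The big dark hex nut on the stud; this frame turns with it but keeps its height. Coarse right-hand thread, 10 mm down per clockwise turn seen from above (1.6 mm per rad). Unmeasured: its underside starts 1 to 4.5 mm above the stop, 0.7 to 2.8 rad before they meet. It runs at an even 0.12 N m; meeting the stop, the moment rises by 0.2 N m within 0.2 rad.
- nut_grip (a point): On the stud's axis, 36 mm above the bench, within the nut: a height at which it can always be gripped. The nut is 30 mm across flats, 34.6 mm across corners, 18 mm high. The x axis here turns with it and is square to a pair of flats; the other pairs lie 60 degrees on. The stud stands 20 to 30 mm out of the nut, so grip two flats from above with the stud between the fingers.
- cell_a: Bystander: a black battery cell, 29 x 50 mm, standing; origin under it.
- cell_b: Bystander: another such battery cell.
- parts_box: Bystander: clear parts box 170 x 110 x 34 mm; origin under it.
- driver: Bystander: a screwdriver lying on the bench.
- spare_nut: Bystander: a small bright hex nut, 24 mm across flats, 12 mm high, lying on the bench.
- tray: Bystander: grey open tray 130 x 170 x 30 mm; origin under it.

How it is judged:
By the outcome, as a careful person would: the job done as asked, in the order asked, and still so for the second after the job is handed in, with the robot touching nothing.
It also fails if it takes over 72 s, if anything falls off the work surface, if the arm or the gripper's body presses on something with over 40 N, if the wrist force passes 120 N, or if a joint passes its speed limit or range.

## Robot

A 7-joint arm with a two-finger parallel gripper is mounted at the origin on the work surface. World frame = base frame: x ahead of the robot, y to its left, z up, the work surface at z = 0. Lengths are in mm, angles in rad, forces in N, time in s.
With the tool pointing down it reaches from about 400 to 900 mm from the base axis. Payload 5.6 kg.
Tool frame: the origin (TCP) lies midway between the tips of the shut fingers; the grasp point (between the pads) lies 19 mm behind it; x points along the fingers, y is the direction in which the jaws open and shut, and the axes are right-handed (so a half turn about x gives the same grasp; the last joint's range is limited). The gripper opens to 92 mm and grips with 3 to 60 N. Pads are 20 mm wide; open, the fingers measure 128 mm over their backs; the gripper's body (75 mm by 189 mm) begins 69 mm behind the grasp point.
Start: joints at [-1.15, 0.468, -0.012, 1.603, 0.006, 1.071, -0.056], TCP at [290.817, 581.321, 214.592] pointing down, gripper open.
Joint ranges: [-2.53, 2.53], [-0.31, 2.02], [-1.57, 1.55], [0.28, 2.44], [-1.29, 4.43], [0.15, 1.84], [-2.92, 2.92]. Speed limits (rad/s): [2.57, 2.57, 3.14, 3.14, 3.14, 3.14, 3.14].

## Interface

Orientations are given as a rotation vector (axis times angle).
In Python, from cell import robot, grip, kin, viewer gives the robot as it stands. Calls block until the motion is done:
- robot.movep(position, orientation): joint-space move of the TCP to a pose.
- robot.servo_line(position, feed=150, rotation=None): straight line of the TCP; rotation=None keeps the orientation; feed is the mean speed in mm/s.
- robot.goto_joints(angles): joint-space move.
- grip(opening, newtons=None): opening from 0.0 (shut) to 1.0 (fully open); newtons is the grip in N (None keeps the last); returns when the fingers have stopped.
- robot.hold(seconds).
- kin.ik(position, orientation): joint angles nearest the present ones, or None.
- robot.observe(): the state.
- viewer.read_camera(name): name is "scene" or "side" or "wrist"; returns the picture (420x560x3 uint8, red, green, blue); there is no depth.
- viewer.camera_info(name): a dict with "camera_matrix" (3x3 intrinsics, pixels), "R" (3x3) and "t" (3): a world point X has camera coordinates R X + t. Camera axes: x right, y down, z forward; pixel columns grow to the right and rows downward; lengths in mm; the calibration is good to about 2 mm. A picture is of the moment at which its call begins: read the wrist's pose just before it. camera_info takes no time and is no camera call; for the wrist camera it gives the pose at the moment of the call.
A pose or a line that the arm cannot do raises robot.IKError and nothing moves.
- robot.job_done(): hands the job in, once; it reports no verdict.
Trained networks look in the newest picture that a camera, given by its name, has taken for a name from the list of things; names that differ only in an ending like _2 or _b are one class to them, and where a whole thing is asked for, a point or a joint stands for the part that bears it (a point fixed in the world has none). Each returns a list of dicts, best first, with "confidence" (0 to 1); they miss things now and then, are a little off and sometimes report something else, mostly with a low value. They report only what shows in the picture. A call takes as long as a camera call.
- viewer.silhouettes(name, camera): "mask" (420x560 bool, what is visible of it).
- viewer.pinpoint(name, camera): "at" ([x, y, z] in mm, in the coordinates of the camera as it stood for that picture, good to about 4 mm: a listed point, or the origin of a listed thing).
The state is a dict: "t": time; "joints": joint angles; "joint_velocities": joint speeds; "joint_torque": joint torques, N m; "tcp_pos": TCP position; "tcp_rot": TCP orientation; "contact_force": force on the tool from outside, world axes, zero at the start; "wrist_torque": the same for the moment, N m; "grip_width": opening from 0.0 (shut) to 1.0 (fully open).
Only numpy, scipy, OpenCV 4.12 (cv2) and the standard library are available. Lean on these libraries where they do the work, as an engineer would, in place of code of your own. Each camera call takes 0.05 s, during which the arm holds its last target. There are 200 camera calls.

## Working session

There is one attempt and no reset: what is moved stays moved. The work goes in short steps, each a Python script; the robot and the scene stay as the last script left them, time stands still between calls to the robot, and variables do not carry over. Pictures are saved under pics/ and viewed, about 8 in all and at most 12, crops included, and the job is handed in when it is done.

```bash
ls; mkdir -p pics
cat > h.py <<'E'
from cell import robot, grip, kin, viewer
import numpy as np, cv2
from scipy.spatial.transform import Rotation as Rn
def snap(cam, fn=None):
    info=viewer.camera_info(cam); im=viewer.read_camera(cam)
    if fn: cv2.imwrite('pics/'+fn, cv2.cvtColor(im,cv2.COLOR_RGB2BGR))
    return info, im
def pin(name,cam,info,n=2):
    out=[]
    for d in viewer.pinpoint(name,cam)[:n]:
        R=np.array(info['R']);t=np.array(info['t'])
        out.append((np.round(R.T@(np.array(d['at'])-t),1),round(d['confidence'],2)))
    return out
def proj(info,X):
    c=np.array(info['R'])@np.array(X)+np.array(info['t']); p=np.array(info['camera_matrix'])@c
    return p[:2]/p[2]
def down(yaw):
    """tool x down, jaw direction (tool y) at angle yaw in world xy"""
    x=np.array([0,0,-1.]);y=np.array([np.cos(yaw),np.sin(yaw),0]);z=np.cross(x,y)
    return Rn.from_matrix(np.c_[x,y,z]).as_rotvec()
E
python3 - <<'E'
from h import *
o=robot.observe();print(o)
print(Rn.from_rotvec(o['tcp_rot']).as_matrix().round(2))
for c in ['scene','side','wrist']:
    i,im=snap(c,c+'0.png')
    for n in ['jig','stop_fin','stop_nose','carrier_center','nut_grip']:
        print(c,n,pin(n,c,i))
a=cv2.imread('pics/scene0.png');b=cv2.imread('pics/side0.png')
cv2.imwrite('pics/both0.png',cv2.resize(np.vstack([a,b]),None,fx=.71,fy=.71))
E
```

```text
pics
{'t': 0.0, 'joints': array([-1.15002382,  0.46834639, -0.01158507,  1.60363165,  0.00598272,
        1.07137142, -0.05627596]), 'joint_velocities': array([ 0.00140504,  0.0001046 , -0.00036394, -0.00093059,  0.00070024,
       -0.00043009,  0.00097133]), 'joint_torque': array([-1.22811853e-04, -5.20554972e+01, -1.27998402e-02, -2.43760067e+01,
       -5.66784781e-02,  1.71658950e-02,  1.59425490e-04]), 'tcp_pos': array([290.57058753, 580.78936753, 213.6569795 ]), 'tcp_rot': array([ 0.36237411,  1.54030927, -0.36506245]), 'contact_force': array([ 0.40961638,  0.47321612, -0.48851098]), 'wrist_torque': array([-0.03470219,  0.04116775,  0.01670812]), 'grip_width': 0.9971285300919361}
[[-0.    0.45  0.89]
 [-0.    0.89 -0.45]
 [-1.   -0.    0.  ]]
scene jig []
scene stop_fin [(array([ 508.9, -119.3,   38.4]), 0.78)]
scene stop_nose [(array([665.5, -90. ,  23. ]), 0.87)]
scene carrier_center [(array([735.7, -76.4,  17.4]), 0.86)]
scene nut_grip []
side jig []
side stop_fin [(array([ 511.4, -118.3,   39.5]), 0.66)]
side stop_nose [(array([664.7, -92.1,  22.8]), 0.64)]
side carrier_center [(array([735.8, -76.8,  21.8]), 0.56), (array([734.8, -71. ,  16.6]), 0.37)]
side nut_grip [(array([638.9, -94.7,  39.1]), 0.59), (array([642.8, -96.9,  27. ]), 0.3)]
wrist jig [(array([535.2, 326.1,   2.4]), 0.66)]
wrist stop_fin []
wrist stop_nose []
wrist carrier_center []
wrist nut_grip []
```

View pics/both0.png

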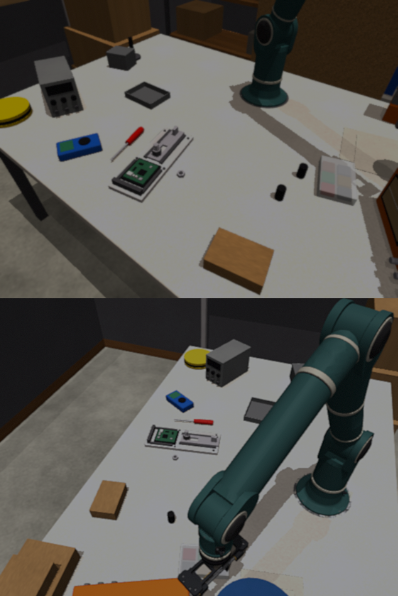

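The scene view (top) shows the jig at about (155,155): carrier and end stop at the lower left, nut and fin at the upper right. The side view agrees, with the jig at about (183,440). The detections fit a slide yaw of about 10°. I'll go above the jig for a close wrist look.

Run:
```python
from h import *
yaw=np.deg2rad(10.4)
i=viewer.camera_info('wrist');o=robot.observe()
R=np.array(i['R']);C=-R.T@np.array(i['t']);M=Rn.from_rotvec(o['tcp_rot']).as_matrix()
print('cam in tool',M.T@(C-o['tcp_pos']),'fwd in tool',M.T@R[2])
robot.movep([570,-108,260],down(yaw+np.pi/2))
o=robot.observe();print(o['t'],o['tcp_pos'],o['joints'],o['contact_force'],o['wrist_torque'])
i,im=snap('wrist','w1.png')
for n in ['stop_fin','stop_nose','carrier_center','nut_grip','jig','stop','carrier','nut']:
    print(n,pin(n,'wrist',i), [proj(i,p[0]).round() for p in pin(n,'wrist',i)])
```

```text
cam in tool [-169.64994051   -0.92580719  -80.47604594] fwd in tool [ 9.59041664e-01 -8.08811898e-04  2.83263893e-01]
3.5333 [ 570.20569872 -107.01880514  259.859787  ] [-0.26013165  0.31867775  0.486902    1.75614359 -0.16488994  1.10744702
  2.03376715] [0.49011609 0.81054088 0.277265  ] [ 0.01261193 -0.00044078 -0.01709277]
stop_fin [(array([ 507.6, -122.3,   39. ]), 0.93), (array([642.1, -95.5,  34.8]), 0.19)] [array([279., 134.]), array([281., 236.])]
stop_nose [(array([660.5, -86.2,  17.2]), 0.75)] [array([285., 245.])]
carrier_center [(array([730.4, -83. ,  23.3]), 0.96), (array([635.9, -93.8,  27.7]), 0.49)] [array([279., 289.]), array([283., 231.])]
nut_grip [(array([638.2, -92.8,  36.4]), 0.77), (array([636.4, -89.8,   2.3]), 0.33)] [array([283., 235.]), array([286., 225.])]
jig [(array([637.1, -89.6,   0.8]), 0.56)] [array([286., 226.])]
stop [(array([ 603.6, -102.8,   13.9]), 0.89)] [array([281., 205.])]
carrier [(array([732.7, -75.1,  18.8]), 0.68)] [array([283., 290.])]
nut [(array([636.8, -92.8,  28.3]), 0.8)] [array([284., 232.])]
```

View pics/w1.png

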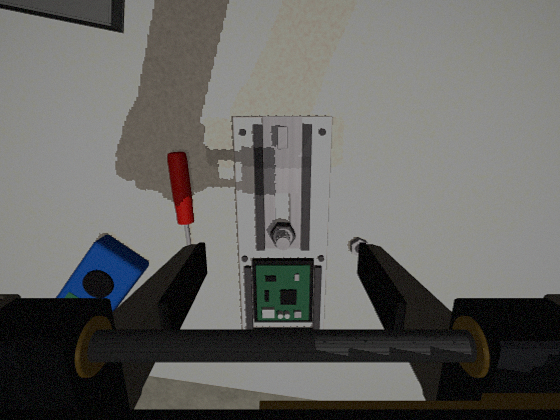

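The wrist view shows the fin at (281,134), the nut at (283,233) and the board at (283,290). The driver is at left, the spare nut at right (357,244), and the way to the fin is clear. Next I'll rectify the jig for its yaw and take a close look at the fin.

```bash
cat >> h.py <<'E'
def rect(info,im,z,cx,cy,yaw,half,s):
    """top-down patch of plane z: columns=u along slide, rows=-v; s px/mm; half=(hu,hv)"""
    hu,hv=half; c,s_=np.cos(yaw),np.sin(yaw)
    loc=[(-hu,hv),(hu,hv),(hu,-hv),(-hu,-hv)]
    src=np.float32([proj(info,[cx+c*u-s_*v,cy+s_*u+c*v,z]) for u,v in loc])
    dst=np.float32([((u+hu)*s,(hv-v)*s) for u,v in loc])
    return cv2.warpPerspective(im,cv2.getPerspectiveTransform(src,dst),(int(2*hu*s),int(2*hv*s)))
def save(fn,im): cv2.imwrite('pics/'+fn,cv2.cvtColor(im,cv2.COLOR_RGB2BGR))
E
python3 - <<'E'
from h import *
yaw=np.deg2rad(10.4)
i,im=snap('wrist')
A=rect(i,im,16,600,-102,yaw,(130,80),3)      # 780x480
robot.movep([509,-120,110],down(yaw+np.pi/2))
o=robot.observe();print(o['t'],o['tcp_pos'])
i,im=snap('wrist','w2.png')
for n in ['stop_fin','nut_grip','stop_nose']: print(n,pin(n,'wrist',i,1))
B=rect(i,im,54,509,-120,yaw,(39,15),10) # 780x300
save('fin.png',B); save('jig.png',A)
save('comb.png',np.vstack([A[100:380],B]))
E
```

```text
5.125 [ 510.61875599 -120.19333274  111.01499677]
stop_fin [(array([ 511.4, -118.4,   39.4]), 0.82)]
nut_grip []
stop_nose []
```

View pics/comb.png

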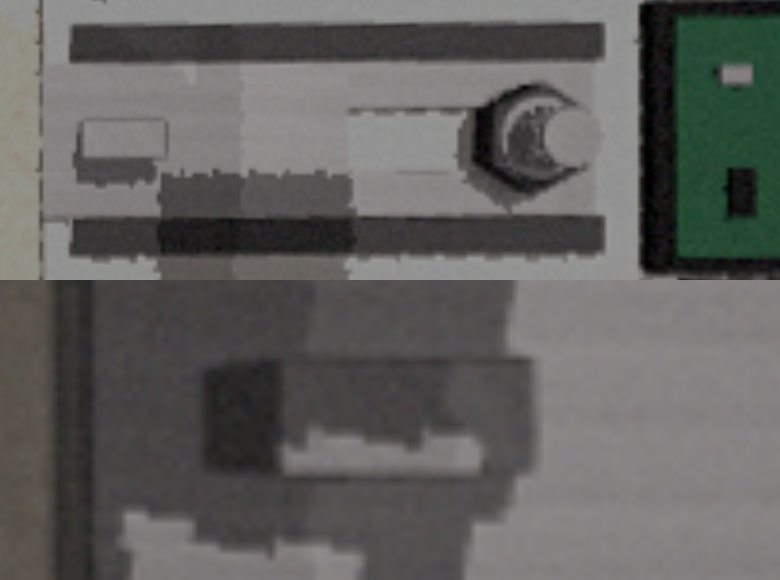

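Rectified (3 px/mm on top, 10 px/mm below): the guides run level, so yaw is 10.4°, with the jig centreline 0.4 mm from my line. The fin top spans columns 282–535 and rows 357–477, which puts its centre at about (510.6, -118.4). I'll grip the fin.

Run:
```python
from h import *
yaw=np.deg2rad(10.4); rv=down(yaw+np.pi/2)
ex=np.array([np.cos(yaw),np.sin(yaw),0]); ey=np.array([-ex[1],ex[0],0])
def st(m):
    o=robot.observe();f=o['contact_force'];print(m,round(o['t'],2),o['tcp_pos'].round(2),'F',(f@ex).round(2),(f@ey).round(2),f[2].round(2),'M',o['wrist_torque'].round(2),'g',round(o['grip_width']*92,1))
grip(0.45,20); st('a')
robot.servo_line([510.6,-118.4,75],feed=80,rotation=rv); robot.hold(.2); st('75')
i,im=snap('wrist')
robot.servo_line([510.6,-118.4,29],feed=60); robot.hold(.2); st('29')
grip(0.0,20); robot.hold(.2); st('gripped')
```

```text
a 6.18 [ 508.96 -119.99  109.98] F 0.4 -0.45 -0.26 M [ 0.   -0.01 -0.02] g 41.4
75 6.97 [ 510.92 -118.52   75.38] F 0.18 -0.92 -0.3 M [ 0.1  -0.06 -0.02] g 41.6
29 8.14 [ 510.92 -118.41   29.39] F -0.09 -0.14 0.99 M [ 0.1   0.02 -0.02] g 41.3
gripped 8.89 [ 510.52 -118.1    29.03] F -0.05 1.46 1.77 M [0.43 0.12 0.02] g 12.1
```

Run:
```python
from h import *
yaw=np.deg2rad(10.4)
ex=np.array([np.cos(yaw),np.sin(yaw),0]); ey=np.array([-ex[1],ex[0],0])
p0=np.array([510.6,-118.4,29.]); d=0; L=[]
def st():
    o=robot.observe();f=o['contact_force'];return round(o['t'],2),round((o['tcp_pos']-p0)@ex,2),(f@ex).round(2),(f@ey).round(2),f[2].round(2)
while d<42:
    step=5 if d<15 else (2 if d<28 else 1)
    d+=step; robot.servo_line(p0+d*ex,feed=25 if step>1 else 12); r=st(); L.append((d,)+r)
    if abs(r[2])>9 or abs(r[3])>12: break
robot.hold(.2); L.append(('end',)+st())
for l in L: print(*l)
snap('side','side2.png')
```

```text
5 9.24 2.61 -7.03 0.46 8.69
10 9.59 6.76 -8.15 1.47 10.83
15 9.94 11.51 -8.81 0.75 11.78
17 10.19 12.99 -11.41 1.01 12.5
end 10.39 12.98 -11.03 1.59 12.88
```

Run:
```python
from h import *
yaw=np.deg2rad(10.4)
ex=np.array([np.cos(yaw),np.sin(yaw),0]); ey=np.array([-ex[1],ex[0],0])
p0=np.array([510.6,-118.4,29.])
for dx,dz in [(17,0),(17,2),(17,4)]:
    robot.servo_line(p0+dx*ex+[0,0,dz],feed=20); robot.hold(.15)
    o=robot.observe();f=o['contact_force'];print(round(o['t'],2),dx,dz,((o['tcp_pos']-p0)@ex).round(2),o['tcp_pos'][2].round(2),'F',(f@ex).round(2),(f@ey).round(2),f[2].round(2),o['wrist_torque'].round(2),round(o['grip_width']*92,2))
```

```text
10.84 17 0 12.94 28.93 F -10.64 1.66 13.27 [-0.03  2.39  0.25] 12.04
11.24 17 2 16.9 30.56 F -1.09 1.16 -4.19 [0.23 0.33 0.13] 11.97
11.64 17 4 17.12 33.0 F 0.02 1.62 -3.81 [0.26 0.31 0.18] 11.66
```

View pics/side2.png

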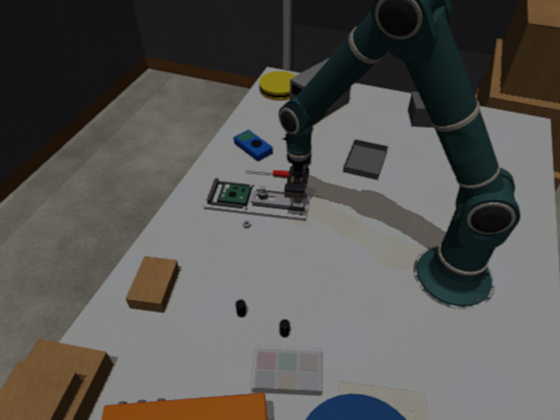

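The side view shows the gripper on the fin at (297,190), with the bystanders undisturbed. The push had been loaded downward (Fz +13 N). Raising it 2–4 mm took the stop's weight, so I'll lower until it just rests and slide on with Fz trimmed.

```bash
cat > slide.py <<'E'
from h import *
yaw=np.deg2rad(10.4)
ex=np.array([np.cos(yaw),np.sin(yaw),0]); ey=np.array([-ex[1],ex[0],0])
p0=np.array([510.6,-118.4,29.])
def st():
    o=robot.observe();f=o['contact_force'];return [round(o['t'],2)]+[round(float(v),2) for v in ((o['tcp_pos']-p0)@ex,(o['tcp_pos']-p0)@ey,o['tcp_pos'][2],f@ex,f@ey,f[2])]
E
python3 - <<'E'
from slide import *
dz=4.;d=17.
while dz>0:
    dz-=0.5; robot.servo_line(p0+d*ex+[0,0,dz],feed=10); robot.hold(.1); r=st(); print('z',dz,*r)
    if r[6]>-1.5: break
while d<42:
    d+=1; robot.servo_line(p0+d*ex+[0,0,dz],feed=15); r=st(); print(round(d,1),round(dz,1),*r)
    if r[6]>2: dz+=.4
    if r[6]<-2.5: dz-=.2
    if abs(r[4])>8 or abs(r[5])>10: break
robot.hold(.2);print(*st())
E
```

```text
z 3.5 11.99 17.14 0.02 32.56 0.41 1.05 -3.72
z 3.0 12.34 17.13 -0.01 32.04 0.45 1.43 -4.34
z 2.5 12.69 17.11 0.0 31.51 0.37 0.99 -3.18
z 2.0 13.04 16.97 0.02 30.95 0.15 1.65 -3.92
z 1.5 13.39 16.97 0.04 30.47 0.04 1.27 -3.47
z 1.0 13.74 16.96 -0.02 30.0 -0.08 1.08 -3.99
z 0.5 14.09 16.97 0.01 29.48 -0.28 1.91 -3.01
z 0.0 14.44 17.0 -0.0 29.03 -0.61 1.08 -3.41
18.0 0.0 14.69 17.26 0.01 29.0 -3.86 2.68 1.61
19.0 0.0 14.94 18.63 0.03 28.99 -4.48 1.36 0.91
20.0 0.0 15.19 19.53 0.03 28.99 -4.33 1.18 1.95
21.0 0.0 15.44 19.52 0.02 28.98 -7.13 1.16 4.76
22.0 0.4 15.69 21.77 0.06 29.11 -2.52 1.46 -1.73
23.0 0.4 15.94 23.05 0.06 29.23 -2.88 0.65 -2.9
24.0 0.2 16.19 24.16 0.06 29.15 -2.64 1.65 -3.29
25.0 0.0 16.44 24.83 0.04 29.02 -4.62 2.73 -1.86
26.0 0.0 16.69 26.06 0.03 28.99 -3.33 1.58 -2.16
27.0 0.0 16.94 27.03 0.04 29.02 -3.32 1.62 -1.12
28.0 0.0 17.19 27.97 0.03 29.0 -4.39 1.02 -1.02
29.0 0.0 17.44 28.93 0.06 29.01 -5.15 2.26 0.14
30.0 0.0 17.69 29.9 0.02 29.02 -4.25 1.78 -1.51
31.0 0.0 17.94 30.88 0.08 29.0 -5.06 2.21 -0.02
32.0 0.0 18.19 31.87 0.08 29.0 -5.64 2.23 0.09
33.0 0.0 18.44 32.84 0.09 29.0 -4.53 2.0 -1.06
34.0 0.0 18.69 33.86 0.06 29.01 -3.93 2.18 0.01
35.0 0.0 18.94 34.84 0.09 29.02 -5.6 1.98 0.24
36.0 0.0 19.19 35.32 0.13 28.97 -6.32 1.57 0.81
37.0 0.0 19.44 35.35 0.1 29.02 -8.69 2.18 4.32
19.64 35.36 0.12 28.99 -8.88 3.14 3.04
```

Run:
```python
from slide import *
for d,dz in [(37,.4),(37.5,.4),(38,.4)]:
    robot.servo_line(p0+d*ex+[0,0,dz],feed=10); robot.hold(.1); print(d,dz,*st())
robot.servo_line(p0+36*ex+[0,0,0],feed=15); robot.hold(.1); print('relax',*st())
grip(0.45); robot.hold(.1); print('open',*st())
robot.servo_line(p0+35.3*ex+[0,0,61],feed=150); print('up',*st())
c=np.array([638,-93.5,0])
robot.movep(c+[-10*ex[0],-10*ex[1],190],down(yaw+np.pi/2))
robot.hold(.1); o=robot.observe();print(o['t'],o['tcp_pos'],o['joints'].round(2))
i,im=snap('wrist','w3.png')
for n in ['stop_fin','stop_nose','carrier_center','nut_grip','jig']: print(n,pin(n,'wrist',i,1))
A=rect(i,im,24,c[0]+45*ex[0],c[1]+45*ex[1],yaw,(160,60),2.5)
save('r3.png',A)
```

```text
37 0.4 19.99 35.33 0.06 29.02 -7.79 1.89 0.38
37.5 0.4 20.34 35.36 0.12 29.01 -9.97 2.54 2.13
38 0.4 20.69 35.35 0.11 28.99 -9.94 2.35 2.91
relax 21.07 35.33 0.11 28.99 -5.63 1.99 0.95
open 21.77 36.08 -0.03 29.0 -1.17 0.0 0.57
up 22.33 35.15 0.33 89.86 -0.15 1.0 0.08
23.0167 [625.95271493 -95.54599384 187.61835491] [-0.24  0.49  0.47  1.69 -0.25  1.02  2.06]
stop_fin [(array([ 546.5, -111.7,   38.1]), 0.94)]
stop_nose [(array([697. , -83.9,  17.8]), 0.68)]
carrier_center [(array([744.5, -79. ,  24.4]), 0.92)]
nut_grip [(array([639.9, -93.7,  35.6]), 0.7)]
jig [(array([ 6.37e+02, -9.39e+01, -1.00e-01]), 0.81)]
```

View pics/r3.png

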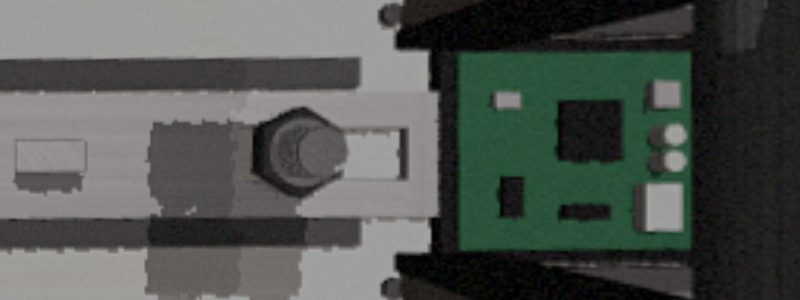

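The rectified view shows the stop's nose meeting the carrier tray's rear edge at column 440 with no gap; the carrier's front is hidden by the gripper. Next I'll get the nut's angle and the stud's axis, and a view of the end stop.

Run:
```python
from slide import *
i,im=snap('wrist')
A=rect(i,im,45,638.5,-94,yaw,(25,25),8); B=rect(i,im,70,638.5,-94,yaw,(25,25),8)
s,sm=snap('scene'); s2,sm2=snap('side')
e=np.array([638.5,-94,24])+60*ex+60*ex
def crop(I,M):
    u,v=proj(I,e).astype(int); return cv2.resize(M[v-33:v+33,u-67:u+67],(400,200),interpolation=cv2.INTER_CUBIC)
save('nut.png',np.vstack([np.hstack([A,B]),np.hstack([crop(s,sm),crop(s2,sm2)])]))
for cam,I in (('scene',s),('side',s2)):
    print(cam,pin('carrier_center',cam,I,1),pin('stop_nose',cam,I,1),pin('nut_grip',cam,I,1),pin('stop_fin',cam,I,1))
```

```text
scene [(array([752. , -73.3,  19.1]), 0.97)] [(array([699.9, -83.2,  21.7]), 0.59)] [(array([636.3, -95.1,  33.4]), 0.64)] [(array([ 542.5, -114.4,   36.6]), 0.75)]
side [(array([755. , -76.4,  22.8]), 0.6)] [(array([700.5, -80.5,  25.2]), 0.76)] [(array([359.3, 446.5,   2.2]), 0.66)] [(array([ 547.1, -113.2,   44.7]), 0.59)]
```

View pics/nut.png

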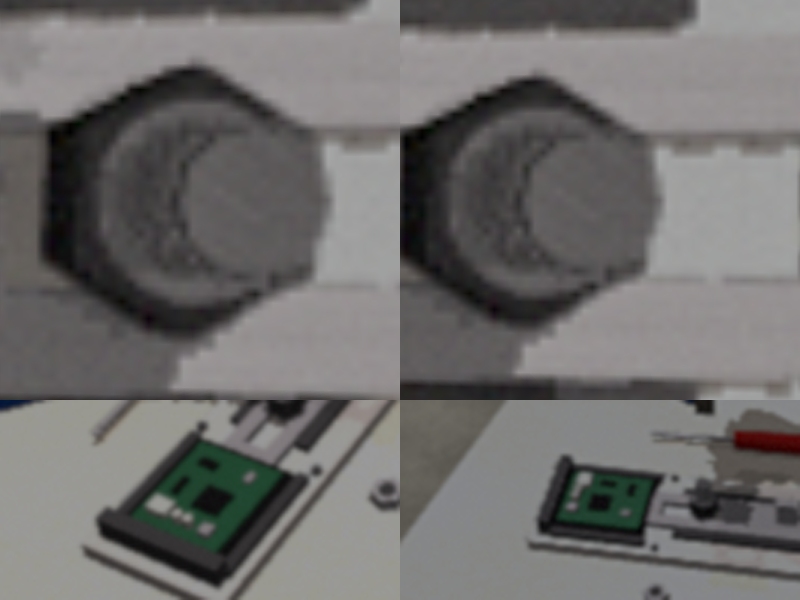

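Left patch: the hex has vertices at (200,65) and (185,335), so one flat pair is square to the slide, turned about 3° clockwise. Right patch: the stud top is centred at (189,203), putting the axis at about (637.2, -94.7). The bottom crops show the carrier's front edge against the end stop with no visible gap. I'll grip the nut at jaw yaw 127.4°, which leaves over 5 rad of wrist travel clockwise, so no regrasp is needed.

```bash
cat > nut.py <<'E'
from h import *
def state():
    o=robot.observe();M=Rn.from_rotvec(o['tcp_rot']).as_matrix()
    return o, np.arctan2(M[1,1],M[0,1])
def show(m):
    o,y=state();print(m,round(o['t'],2),o['tcp_pos'].round(2),'yaw',round(y,3),'F',o['contact_force'].round(1),'Mz',round(o['wrist_torque'][2],3),'g',round(o['grip_width']*92,1),'j7',round(o['joints'][6],2))
    return o
E
python3 - <<'E'
from nut import *
y0=np.deg2rad(127.4); c=np.array([637.2,-94.65,0])
grip(0.58,12)
robot.movep(c+[0,0,95],down(y0)); show('over')
robot.servo_line(c+[0,0,30],feed=80,rotation=down(y0)); robot.hold(.2); show('down')
grip(0.0,12); robot.hold(.2); o=show('grip12')
j=np.array([np.cos(y0),np.sin(y0),0])
for k in range(3):
    f=o['contact_force']@j
    if abs(f)<1.5: break
    c=c+j*np.clip(0.25*f,-1.5,1.5); robot.servo_line(c+[0,0,30],feed=10); robot.hold(.1); o=show('adj %.2f'%f)
grip(0.0,40); robot.hold(.1); show('grip40'); print(c)
E
```

```text
over 24.77 [637.34 -95.18  95.17] yaw 2.22 F [0.1 0.  0.7] Mz 0.009 g 53.9 j7 2.51
down 25.93 [637.61 -94.67  30.59] yaw 2.224 F [-0.2  0.8  0.6] Mz 0.014 g 53.7 j7 2.54
grip12 26.6 [637.15 -94.52  30.1 ] yaw 2.224 F [-1.6  0.9  1.8] Mz 0.032 g 29.9 j7 2.54
adj 1.72 26.95 [637.17 -94.49  30.11] yaw 2.223 F [-0.7 -0.3  0.8] Mz 0.12 g 29.7 j7 2.54
grip40 27.27 [637.13 -94.46  30.09] yaw 2.224 F [0.8 0.1 2.5] Mz 0.073 g 29.8 j7 2.54
[636.93902613 -94.30866035   0.        ]
```

Run:
```python
from nut import *
import json
c=np.array([636.94,-94.31,0]); y0=np.deg2rad(127.4); a=0; L=[]; hit=0
while a<3.2:
    st=0.08 if hit==0 else 0.04
    a+=st; z=max(30-1.6*a,25.6)
    robot.servo_line(c+[0,0,z],feed=20,rotation=down(y0-a)); robot.hold(.08)
    Ms=[];
    for _ in range(3): o,y=state(); Ms.append(o['wrist_torque'][2]); robot.hold(.02)
    m=np.mean(Ms); L.append((a,(y0-y+np.pi)%(2*np.pi)-np.pi,m)); f=o['contact_force']
    c[:2]+=np.clip(.08*f[:2],-.2,.2)*(np.abs(f[:2])>1.5)
    print(round(o['t'],2),'a %.2f act %.3f Mz %.3f'%L[-1],'F',f.round(1),'z',o['tcp_pos'][2].round(2))
    base=np.median([l[2] for l in L[1:-2]]) if len(L)>5 else 0.12
    hit=hit+1 if m>base+0.08 and len(L)>2 else 0
    if hit>=2 or m>.6 or o['t']>60: break
json.dump(dict(L=L,c=c.tolist()),open('nut.json','w')); print('base',base,c)
```

```text
27.63 a 0.08 act 0.079 Mz -0.134 F [ 0.3 -0.4  2.4] z 29.95
28.02 a 0.16 act 0.158 Mz -0.123 F [-0.4 -0.2  3.4] z 29.8
28.4 a 0.24 act 0.238 Mz -0.091 F [-0.5  0.   4.1] z 29.69
28.78 a 0.32 act 0.319 Mz -0.106 F [-0.3  1.6  5.4] z 29.53
29.17 a 0.40 act 0.399 Mz -0.123 F [-0.5  1.8  5.6] z 29.41
29.55 a 0.48 act 0.479 Mz -0.110 F [-1.5  1.2  5. ] z 29.31
29.93 a 0.56 act 0.559 Mz -0.127 F [-2.   1.2  6.7] z 29.16
30.32 a 0.64 act 0.639 Mz -0.111 F [-1.3  2.3  5.7] z 29.04
30.7 a 0.72 act 0.719 Mz -0.127 F [-1.3  2.6  5. ] z 28.89
31.08 a 0.80 act 0.799 Mz -0.117 F [-1.8  2.   5.2] z 28.77
31.47 a 0.88 act 0.879 Mz -0.094 F [0.4 2.4 3.6] z 28.65
31.85 a 0.96 act 0.959 Mz -0.113 F [-0.7  3.1  4.8] z 28.54
32.23 a 1.04 act 1.039 Mz -0.108 F [-0.2  2.6  4.7] z 28.41
32.62 a 1.12 act 1.119 Mz -0.097 F [0.4 3.1 4.4] z 28.31
33.0 a 1.20 act 1.199 Mz -0.103 F [1.8 3.5 4.3] z 28.14
33.38 a 1.28 act 1.279 Mz -0.119 F [1.3 4.1 4.5] z 28.03
33.77 a 1.36 act 1.359 Mz -0.129 F [2.7 4.9 3.5] z 27.89
34.15 a 1.44 act 1.438 Mz -0.109 F [3.3 4.6 3.9] z 27.78
34.53 a 1.52 act 1.518 Mz -0.103 F [3.4 4.
[... 418 characters left out ...]
 2.16 act 2.160 Mz -0.133 F [2.5 1.4 4.6] z 26.59
37.98 a 2.24 act 2.240 Mz -0.136 F [2.5 1.1 6.2] z 26.5
38.37 a 2.32 act 2.320 Mz -0.119 F [1.3 2.1 6.1] z 26.36
38.75 a 2.40 act 2.400 Mz -0.145 F [3.  1.  4.7] z 26.24
39.13 a 2.48 act 2.480 Mz -0.108 F [2.6 0.  5.5] z 26.13
39.52 a 2.56 act 2.560 Mz -0.145 F [ 2.4 -0.3  4.8] z 25.98
39.9 a 2.64 act 2.640 Mz -0.105 F [ 1.9 -0.8  5.3] z 25.84
40.28 a 2.72 act 2.720 Mz -0.119 F [ 1.8 -0.6  4.6] z 25.73
40.67 a 2.80 act 2.800 Mz -0.091 F [ 1.7 -1.7  5.2] z 25.66
41.05 a 2.88 act 2.880 Mz -0.013 F [ 0.8 -3.   4.4] z 25.64
41.43 a 2.92 act 2.920 Mz 0.178 F [ 0.8 -3.4  3.6] z 25.6
base -0.11525627383392856 [640.15881493 -91.16565678   0.        ]
```

The samples taken at rest read -0.12 because the step overshoot reverses the thread friction, so only the rise near 2.8 rad is meaningful. I'll back off 0.3 rad and come in again in small, unidirectional steps to locate the meeting point cleanly.

Run:
```python
from nut import *
import json
y0=np.deg2rad(127.4); o=show('now'); print('tau7',o['joint_torque'][6])
c=np.array([*(o['tcp_pos'][:2]),25.6]); L=[]
def go(a): robot.servo_line(c,feed=20,rotation=down(y0-a))
go(2.77); go(2.60); robot.hold(.1); show('back')
a=2.60
while a<3.06:
    a+=.015; go(a); o,y=state(); act=(y0-y+np.pi)%(2*np.pi)-np.pi
    L.append((a,act,o['wrist_torque'][2])); print('%.2f a %.3f act %.3f Mz %.3f'%(o['t'],*L[-1]),round(o['joint_torque'][6],3),o['contact_force'].round(1))
    if len(L)>3 and np.mean([l[2] for l in L[-2:]])>0.33: break
json.dump(dict(L=L,c=c.tolist()),open('nut2.json','w')); show('end')
```

```text
now 41.45 [639.91 -91.76  25.58] yaw -0.696 F [ 1.5 -4.5  4.2] Mz 0.215 g 29.7 j7 0.11
tau7 -0.1904913643375039
back 42.17 [639.45 -91.49  25.91] yaw -0.379 F [-0.1 -1.   8. ] Mz 0.158 g 29.2 j7 0.39
42.42 a 2.615 act 2.617 Mz 0.036 -0.076 [-1.  -2.1  9.3]
42.67 a 2.630 act 2.632 Mz 0.038 -0.076 [-1.4 -2.1  7.7]
42.92 a 2.645 act 2.647 Mz 0.084 -0.077 [-1.9 -2.3  8.4]
43.17 a 2.660 act 2.662 Mz 0.097 -0.078 [ 0.1 -1.4  7.8]
43.42 a 2.675 act 2.677 Mz 0.069 -0.079 [-0.4 -1.5  7.6]
43.67 a 2.690 act 2.692 Mz 0.070 -0.079 [-2.6 -2.5  6.8]
43.92 a 2.705 act 2.708 Mz 0.059 -0.08 [-0.3 -2.1  6.4]
44.17 a 2.720 act 2.722 Mz 0.049 -0.081 [ 0.5 -2.   7.3]
44.42 a 2.735 act 2.738 Mz 0.084 -0.081 [ 0.6 -2.7  6.5]
44.67 a 2.750 act 2.753 Mz 0.055 -0.084 [-0.8 -1.7  7. ]
44.92 a 2.765 act 2.767 Mz 0.071 -0.095 [ 0.5 -3.   6.2]
45.17 a 2.780 act 2.782 Mz 0.096 -0.116 [ 0.2 -3.1  6. ]
45.42 a 2.795 act 2.797 Mz 0.150 -0.137 [ 0.  -3.2  6.4]
45.67 a 2.810 act 2.812 Mz 0.131 -0.158 [-0.1 -3.5  6. ]
45.92 a 2.825 act 2.827 Mz 0.130 -0.18 [-0.1 -3.1  5.4]
46.17 a 2.840 act 2.842 Mz 0.241 -0.201 [ 0.5 -3.6  5.6]
46.42 a 2.855 act 2.857 Mz 0.205 -0.217 [ 0.6 -3.4  5.6]
46.67 a 2.870 act 2.873 Mz 0.199 -0.234 [ 0.4 -2.8  5.4]
46.92 a 2.885 act 2.888 Mz 0.222 -0.264 [ 1.1 -2.9  4.7]
47.17 a 2.900 act 2.903 Mz 0.238 -0.267 [ 0.7 -2.9  4.8]
47.42 a 2.915 act 2.917 Mz 0.244 -0.285 [ 0.5 -2.9  4.5]
47.67 a 2.930 act 2.932 Mz 0.264 -0.274 [-0.2 -2.7  5. ]
47.92 a 2.945 act 2.946 Mz 0.302 -0.31 [ 2.2 -2.9  4.4]
48.17 a 2.960 act 2.960 Mz 0.296 -0.353 [ 1.3 -2.8  3.4]
48.42 a 2.975 act 2.975 Mz 0.392 -0.381 [ 2.  -4.2  3.5]
end 48.42 [639.99 -91.87  25.56] yaw -0.752 F [ 2.  -4.2  3.5] Mz 0.392 g 29.9 j7 0.06
```

Joint 7's torque is clean: flat at -0.08 N m up to 2.752 rad, then climbing steadily at about 1.4 N m/rad, so the nut meets the stop at about 2.757 rad. I'll firm the grip and turn to about 21° past that point, then let go.

```bash
python3 - <<'E'
from nut import *
import json
y0=np.deg2rad(127.4); c=np.array(json.load(open('nut2.json'))['c'])
grip(0.0,60); o=show('60N'); print(o['joint_torque'][6].round(3))
for a in [3.0,3.03,3.06,3.09,3.125]:
    robot.servo_line(c,feed=20,rotation=down(y0-a)); o=show(a); print(o['joint_torque'][6].round(3))
robot.hold(.2); show('end')
grip(0.55); robot.hold(.1); show('open')
robot.servo_line([c[0],c[1],110],feed=150); show('up')
robot.movep([590,-103,230],down(np.deg2rad(100.4))); robot.hold(.1); o=show('look')
i,im=snap('wrist','w5.png')
A=rect(i,im,24,637+30*.984,-94.5+30*.18,np.deg2rad(10.4),(160,60),2.5)
N=rect(i,im,42,637.2,-94.6,np.deg2rad(10.4),(25,25),8)
for n in ['stop_fin','carrier_center']: print(n,pin(n,'wrist',i,1))
s,sm=snap('scene'); u,v=proj(s,[700,-83,24]).astype(int)
C=cv2.resize(sm[v-50:v+50,u-50:u+50],(400,400),interpolation=cv2.INTER_CUBIC)
save('fin5.png',np.vstack([A,np.hstack([N,C])])[:700]);
E
python3 -c "
import cv2;a=cv2.imread('pics/fin5.png');cv2.imwrite('pics/fin5.png',cv2.resize(a,None,fx=.85,fy=.85))"
```

```text
60N 48.63 [640.01 -91.87  25.58] yaw -0.752 F [ 3.8 -5.3  3.2] Mz 0.327 g 29.5 j7 0.06
-0.355
3.0 48.88 [640.   -91.91  25.56] yaw -0.776 F [ 2.6 -3.2  2.4] Mz 0.345 g 29.5 j7 0.04
-0.357
3.03 49.13 [640.07 -91.95  25.54] yaw -0.806 F [ 3.4 -4.9  1.9] Mz 0.394 g 29.3 j7 0.01
-0.39
3.06 49.38 [640.1  -91.98  25.53] yaw -0.836 F [ 3.3 -4.6  2.6] Mz 0.395 g 29.6 j7 -0.01
-0.424
3.09 49.63 [640.15 -92.    25.5 ] yaw -0.866 F [ 1.9 -4.7  2.2] Mz 0.428 g 29.3 j7 -0.04
-0.477
3.125 49.88 [640.19 -92.08  25.49] yaw -0.901 F [ 3.3 -5.3  0.4] Mz 0.313 g 29.4 j7 -0.07
-0.365
end 50.08 [640.18 -92.1   25.51] yaw -0.901 F [ 4.4 -3.8  1.3] Mz 0.299 g 29.6 j7 -0.07
open 50.67 [639.72 -91.59  25.35] yaw -0.901 F [0.7 0.3 0.2] Mz -0.003 g 50.4 j7 -0.07
up 51.39 [639.52 -91.24 109.44] yaw -0.901 F [-1.6  0.2  0.3] Mz 0.004 g 50.7 j7 -0.13
look 53.42 [ 589.88 -102.91  229.54] yaw 1.752 F [-0.6 -0.1 -0. ] Mz 0.01 g 50.4 j7 2.11
stop_fin [(array([ 545. , -113.1,   38.5]), 0.87)]
carrier_center [(array([745.7, -78.9,  21.9]), 0.94)]
```

View pics/fin5.png

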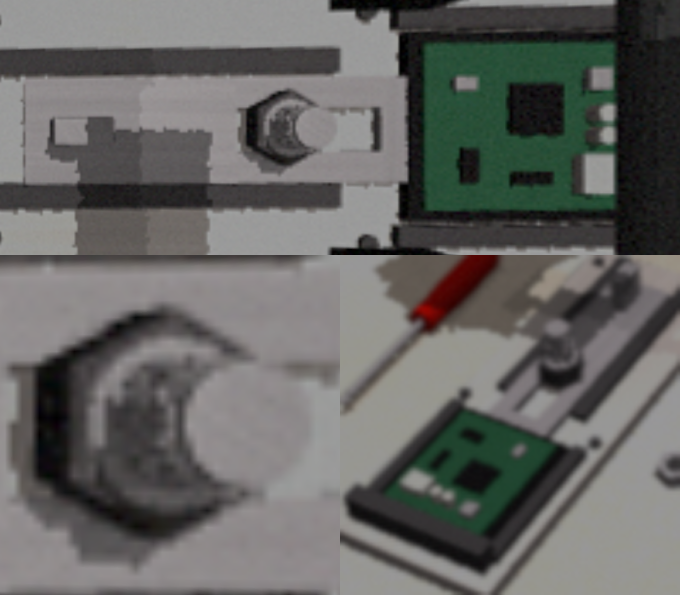

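The last view shows the stop's nose on the carrier edge at column 405 and the carrier up against the end stop in the scene crop. The nut is down on the stop, with its flats within about 2° of where the gripper left them, so it didn't slip noticeably. The gripper is clear, so I'm handing in.

```bash
python3 -c "
from h import *
robot.job_done(); print(robot.observe()['t'])"
```

```text
the job is handed in; nothing more can be done
the job is handed in; nothing more can be done
```

I slid the stop about 35 mm by its fin until the carrier was home against the end stop, then ran the nut down onto it and nipped it up by about 21°. The job was handed in just after the last clock reading of 53.4 s, with the gripper open and clear. It gives no verdict, so what follows rests on my own checks.

- **Carrier:** at the end of the push the stop held at 35.35 mm while the force rose to about 10 N. Later pictures show no gap between the stop's nose and the carrier, or between the carrier and the end stop.
- **Nut:** joint 7's torque put the meeting point at 2.757 rad. I turned the tool to 3.125 rad, which is 21.1° further. The nut itself may have lagged by 1 to 2°, so it should be at roughly 19 to 21°, inside the 15 to 25° asked for.

Some things did not go cleanly:

- **Lifted stop:** the first push pressed down with about 13 N and stuck at about 11 N of push. Freeing it lifted the stop a few mm for about 2 s before I set it back down.
- **Nut re-approach:** the first nut readings had the wrong sign, probably from friction reversing as each step settled. I backed the nut off 0.3 rad and came in again in small steps.
- **Off-centre grip:** my force correction let the grip drift about 4 mm off the stud's axis, but the nut stayed held on its flats.
- **Torque dip:** the torque fell from 0.48 to 0.37 N m on the last step, which I also put down to settling. The final picture shows the flats within about 2° of the jaws, so no noticeable slip.

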